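Shut off the air outlet that was left on

TASK

One of the four push-push keys on the air valve block was left latched down. With your fingertips tap each of the four keys lightly, one after the other from left to right as you see them from the robot, pushing none of them all the way down; then press the one you found latched fully down and let go so that it pops up, leaving all four keys up. Grasp and lift nothing, and leave the loose things on the bench where they are.

Things in the scene. Friction and masses are not known exactly. Their poses are not given: they have to be found in the camera images.
- valve_block: air valve block fixed to the bench: four grey valve housings in a row between dark end plates, 252 mm long (y), 76 deep (x), housing tops 54 mm up; brass fittings stand out 18 mm at the back (+x). Origin: middle of its underside; x away from the robot, y to the left, z up (yaw within 0.3 rad). Keys at y = +78, +26, -26, -78 mm, x = 0. At the start exactly one key is latched down
- key_1: one of four identical push-push keys: black cap 40 x 34 mm (block's x, y); origin: centre of its flat top, z up. Its number does not tell its place in the row. Top is 70 mm above the bench when up, 64 latched, 57.5 at the stop; spring 2 N, 4.4 N, 7 N there. Pushed 10 mm or more below its up height it changes over: an up key latches, a latched one pops up when let go. Taps under 9 mm change nothing
- key_2: one of four identical push-push keys: black cap 40 x 34 mm (block's x, y); origin: centre of its flat top, z up. Its number does not tell its place in the row. Top is 70 mm above the bench when up, 64 latched, 57.5 at the stop; spring 2 N, 4.4 N, 7 N there. Pushed 10 mm or more below its up height it changes over: an up key latches, a latched one pops up when let go. Taps under 9 mm change nothing
- key_3: one of four identical push-push keys: black cap 40 x 34 mm (block's x, y); origin: centre of its flat top, z up. Its number does not tell its place in the row. Top is 70 mm above the bench when up, 64 latched, 57.5 at the stop; spring 2 N, 4.4 N, 7 N there. Pushed 10 mm or more below its up height it changes over: an up key latches, a latched one pops up when let go. Taps under 9 mm change nothing
- key_4: one of four identical push-push keys: black cap 40 x 34 mm (block's x, y); origin: centre of its flat top, z up. Its number does not tell its place in the row. Top is 70 mm above the bench when up, 64 latched, 57.5 at the stop; spring 2 N, 4.4 N, 7 N there. Pushed 10 mm or more below its up height it changes over: an up key latches, a latched one pops up when let go. Taps under 9 mm change nothing
- toe_bone: loose pale toe bone, 67 x 82 x 30 mm, near the block; leave alone
- clod_f: loose brown lump of rock, 34 x 36 x 21 mm, near the block; leave alone
- vial_2: loose specimen vial with a dark blue cap, 32 mm across, 64 mm tall, standing behind the block; leave alone
- tape_roll: loose roll of tape, 86 mm across, 19 mm tall, near the front edge on the left (a second one farther left is part of the room); leave alone

How it is judged:
By the outcome, as a careful person would: the job done as asked, in the order asked, and still so for the second after the job is handed in, with the robot touching nothing.
It also fails if it takes over 48 s, if anything falls off the work surface, if the arm or the gripper's body presses on something with over 40 N, if the wrist force passes 120 N, or if a joint passes its speed limit or range.

ROBOT

A 6-joint arm with a two-finger parallel gripper is mounted at the origin on a cart in front of the work surface, level with it; the furniture and walls round the work are solid. World frame = base frame: x ahead of the robot, y to its left, z up, the work surface at z = 0. Lengths are in m, angles in rad, forces in N, time in s.
With the tool pointing down it reaches from about 0.15 to 0.775 m from the base axis. Payload 6.1 kg.
Tool frame: the origin (TCP) lies between the finger pads; the fingertips stand ahead of it and the grasp point (between the pads) lies 5 mm behind it (nose_length is the x of the fingertips in the tool frame, in m); x points along the fingers, y is the direction in which the jaws open and shut, and the axes are right-handed (so a half turn about x gives the same grasp; the last joint's range is limited). The gripper opens to 85 mm and grips with 20 to 120 N. Pads are 22 mm wide; open, the fingers measure 114 mm over their backs; the gripper's body (76 mm by 85 mm) begins 54 mm behind the grasp point. The pads swing forward as they close: fully open they stand 13 mm farther back than shut.
Start: joints at [1.13, 0.126, -0.04, 1.405, 0, 1.571], TCP at [0.224, 0.475, 0.245] pointing down, gripper open.
Joint ranges: [-2.72, 2.72], [-0.95, 1.95], [-1.27, 1.35], [-1.78, 2.02], [-1.46, 1.47], [-3.14, 3.14]. Speed limits (rad/s): [2.39, 2.39, 3.01, 3.14, 3.14, 3.14].

INTERFACE

Orientations are given as [roll, pitch, yaw] about the fixed x, y, z axes, in that order (R = Rz(yaw) Ry(pitch) Rx(roll)).
In Python, from station import * gives the robot as it stands.
- The arm moves only by the tool drive_tool, never from a script. Its argument "series" is one flat list of numbers, 7 for each row, row after row: the shift along the tool's x, y, z in mm, then the turn, a rotation vector about the tool's x, y, z in degrees, then the closure in counts, from 0 (fully open) to 255 (shut). A call has exactly 5 rows; each row shifts and turns the commanded pose from where the row before left it, along the tool's axes as they then stand; what a row does not reach is not made up. A row lasts 1/8 s, in which the tool goes at most 62.5 mm and 10.7 degrees, less where a joint would pass 70% of its speed; a pose out of reach is approached as far as the arm can. A call with a gripper value outside its range is refused whole. The fingers move at their own pace and stop on an object; the grip force is fixed at half the most. Time passes only in rows, so rows that do not move let the fingers close, or fill a call up. It gives the time, the measured TCP pose, the force and the opening at its end, in the units of the state.
- observe(): the state, without advancing time (a new reading comes with each control period).
- capture(name): name is "scene" or "top" or "wrist"; returns the picture (480x640x3 uint8, blue, green, red); there is no depth.
- calibration(name): a dict with "mtx" (3x3 intrinsics, pixels), "rvec" (rotation vector, rad) and "tvec" (3), from world to camera coordinates, as OpenCV has them. Camera axes: x right, y down, z forward; pixel columns grow to the right and rows downward; lengths in m; the calibration is good to about 2 mm. A picture is of the moment at which its call begins: read the wrist's pose just before it. calibration takes no time and is no camera call; for the wrist camera it gives the pose at the moment of the call.
- sign_off(): hands the job in, once; it reports no verdict.
The state is a dict: "clock": time; "joint_pos": joint angles; "joint_vel": joint speeds; "joint_torque": joint torques, N m; "tool_pos": TCP position; "tcp_rot": TCP orientation; "ft_force": force on the tool from outside, world axes, zero at the start; "torque": the same for the moment, N m; "grip_width": finger opening in m.
Only numpy, scipy, OpenCV 4.12 (cv2) and the standard library are available. Lean on these libraries where they do the work, as an engineer would, in place of code of your own. Each camera call takes 0.05 s, during which the arm holds its last target.

## Working session

There is one attempt and no reset: what is moved stays moved. The work goes in short steps, Python scripts to look and compute and a tool call to move; the robot and the scene stay as the last step left them, time stands still between calls to the robot, and variables do not carry over. Pictures are saved under pics/ and viewed, and the job is handed in when it is done.

Besides the shell and the picture viewer there is one more tool, called after "Call:" as name(argument=value, ...) on one line, values as JSON. drive_tool: Moves the arm, as the interface text tells. Its arguments: {"type":"object","properties":{"series":{"type":"array","items":{"type":"number"}}},"required":["series"]}

```bash
mkdir -p pics; ls; python3 - <<'E'
from station import *
import cv2
s=observe();print(s)
for n in("scene","top","wrist"):
    cv2.imwrite(f"pics/{n}0.png",capture(n)); c=calibration(n);print(n,c)
try: print(nose_length)
except Exception as e: print(e)
E
```

```text
pics
{'clock': 0.0, 'joint_pos': array([ 1.12998348e+00,  1.26390869e-01, -4.05656208e-02,  1.40539981e+00,
       -1.54413483e-05,  1.57080937e+00]), 'joint_vel': array([-1.04767330e-03,  8.33005938e-05,  6.48966125e-04, -1.61279783e-03,
        1.90105022e-03,  1.05363498e-03]), 'joint_torque': array([-6.22836033e-04, -4.35919225e+01,  3.52921450e+01,  1.71591947e-02,
       -1.08394993e-04,  2.97189409e-06]), 'tool_pos': array([0.22385173, 0.47447924, 0.24454215]), 'tcp_rot': array([-1.56088517,  1.56923627, -2.00171105]), 'ft_force': array([ 0.44706652,  0.73563436, -0.96448261]), 'torque': array([0.01899875, 0.03121186, 0.00013872]), 'grip_width': 0.08530951138578767}
scene {'mtx': array([[541.46648461,   0.        , 320.92646259],
       [  0.        , 541.46648461, 245.39204706],
       [  0.        ,   0.        ,   1.        ]]), 'rvec': array([ 1.78988102, -0.86261879,  0.55438347]), 'tvec': array([-0.23959057,  0.26702236,  0.46008873])}
top {'mtx': array([[560.47132841,   0.        , 312.49441657],
       [  0.        , 560.47132841, 234.37036239],
       [  0.        ,   0.        ,   1.        ]]), 'rvec': array([ 2.12866588, -2.15764091,  0.17316748]), 'tvec': array([0.11770924, 0.51435574, 0.90451106])}
wrist {'mtx': array([[393.47888647,   0.        , 314.02256434],
       [  0.        , 393.47888647, 243.04225239],
       [  0.        ,   0.        ,   1.        ]]), 'rvec': array([-2.45711505, -1.5585057 , -0.2059681 ]), 'tvec': array([-0.52476566, -0.03370917,  0.37781553])}
0.014
```

View pics/scene0.png

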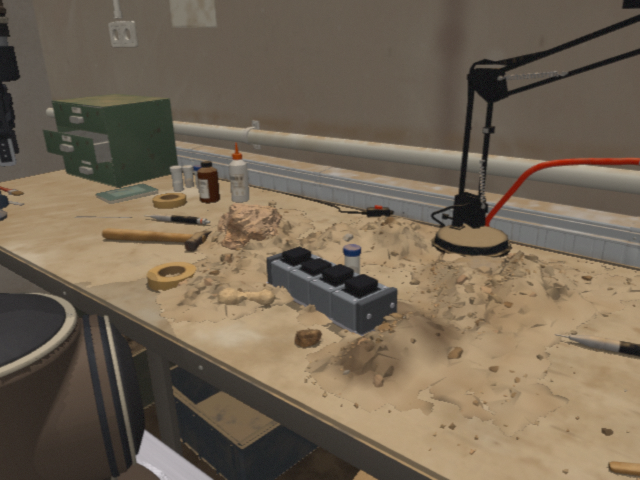

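View pics/top0.png

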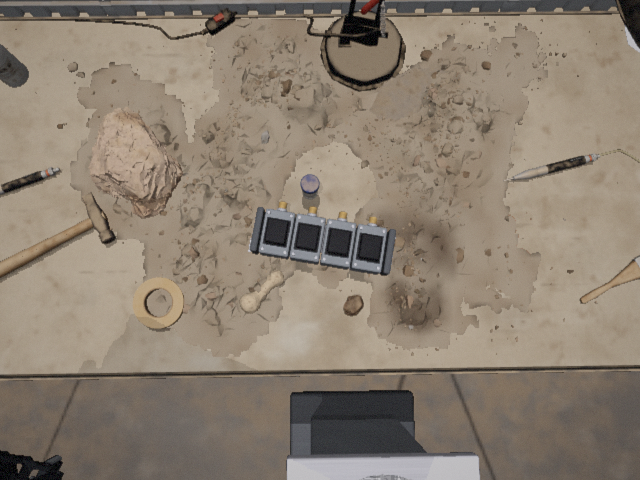

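View pics/wrist0.png

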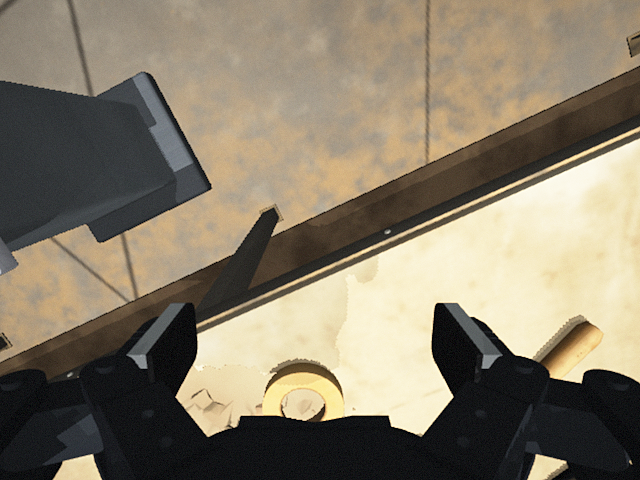

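The top view shows the block centred near (323,240), with the keys at about (277,231), (308,236), (339,239) and (371,245), the vial at (310,184) behind it and the clod at (353,305). In the scene view key 2 from the left looks lower. I'll enlarge both.

```bash
python3 - <<'E'
import cv2
a=cv2.imread('pics/top0.png')[190:290,240:405];cv2.imwrite('pics/t1.png',cv2.resize(a,None,fx=4.8,fy=4.8,interpolation=cv2.INTER_CUBIC))
a=cv2.imread('pics/scene0.png')[235:340,255:405];cv2.imwrite('pics/s1.png',cv2.resize(a,None,fx=5,fy=5,interpolation=cv2.INTER_CUBIC))
E
```

```text
(no output)
```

View pics/t1.png

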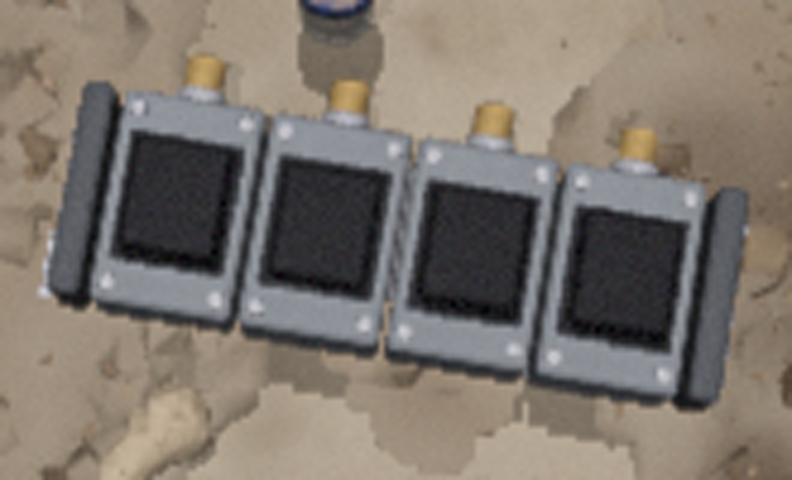

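View pics/s1.png

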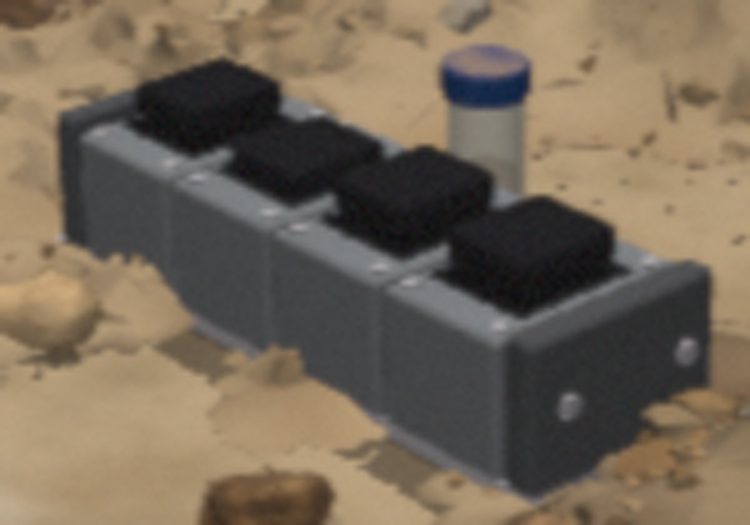

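```bash
cat > h.py <<'E'
from station import *
import numpy as np, cv2
from scipy.spatial.transform import Rotation as R
def ray(cam,uv,z):
    c=calibration(cam);Rm=cv2.Rodrigues(c['rvec'])[0];o=-Rm.T@c['tvec']
    p=cv2.undistortPoints(np.array([[uv]],float),c['mtx'],None)[0,0]
    d=Rm.T@np.array([p[0],p[1],1]);return o+d*(z-o[2])/d[2]
def tool(s=None):
    s=s or observe();return np.array(s['tool_pos']),R.from_euler('xyz',s['tcp_rot']).as_matrix()
E
python3 - <<'E'
from h import *
f=lambda p:((p[0]+.5)/4.8-.5+240,(p[1]+.5)/4.8-.5+190)
L=[(138,105),(247,123),(107,281),(215,299)];Rr=[(580,180),(690,199),(553,357),(663,374)]
l=np.mean([ray('top',f(p),.054) for p in L],0);r=np.mean([ray('top',f(p),.054) for p in Rr],0)
yw=np.arctan2(-(l-r)[0],(l-r)[1]);print(l,r,np.linalg.norm(l-r),yw)
for k in range(4):print(k,l+(r-l)*k/3)
# project key tops into scene for latched check
c=calibration('scene')
ux=np.array([np.cos(yw),np.sin(yw),0]);uy=np.array([-np.sin(yw),np.cos(yw),0])
for k in range(4):
  for h in(.07,.064):
    P=[ (l+(r-l)*k/3)*[1,1,0]+[0,0,h]+a*ux*.02+b*uy*.017 for a,b in((-1,1),(-1,-1),(1,-1),(1,1))]
    q=cv2.projectPoints(np.array(P),c['rvec'],c['tvec'],c['mtx'],None)[0][:,0]
    print(k,h,((q-[255,235]+.5)*5-.5).round().tolist())
p,M=tool();print(p,M.round(3))
E
```

```text
[0.51912617 0.17062249 0.054     ] [0.49076173 0.0175412  0.054     ] 0.15568694216282508 -0.183212194071474
0 [0.51912617 0.17062249 0.054     ]
1 [0.50967136 0.11959539 0.054     ]
2 [0.50021654 0.0685683  0.054     ]
3 [0.49076173 0.0175412  0.054     ]
0 0.07 [[126.0, 88.0], [187.0, 117.0], [283.0, 85.0], [220.0, 58.0]]
0 0.064 [[127.0, 105.0], [188.0, 134.0], [283.0, 101.0], [221.0, 74.0]]
1 0.07 [[221.0, 132.0], [288.0, 164.0], [384.0, 129.0], [317.0, 100.0]]
1 0.064 [[222.0, 150.0], [288.0, 181.0], [385.0, 146.0], [317.0, 116.0]]
2 0.07 [[324.0, 181.0], [397.0, 215.0], [495.0, 177.0], [421.0, 145.0]]
2 0.064 [[325.0, 199.0], [398.0, 233.0], [495.0, 195.0], [422.0, 163.0]]
3 0.07 [[438.0, 234.0], [518.0, 271.0], [617.0, 230.0], [536.0, 195.0]]
3 0.064 [[438.0, 252.0], [518.0, 290.0], [616.0, 249.0], [536.0, 213.0]]
[0.22384193 0.47456496 0.24470819] [[-0.001  0.427  0.904]
 [-0.001  0.904 -0.427]
 [-1.    -0.001 -0.   ]]
```

The scene projections put the corners of key tops 1, 3 and 4 at the 70 mm height and key 2 (from the left) at 64 mm, so key 2 is the latched one. The measured pitch is 155.7 mm against 156 mm. Next I'll plan the approach with the jaws aligned to the block's x.

```bash
cat >> h.py <<'E'
K=np.array([[.5191,.1706],[.5097,.1196],[.5002,.0686],[.4908,.0175]])
def plan(xyz,ang_deg,n):
    p,M=tool();d=(np.array(xyz)-p)*1000
    for i in range(n):
        print((M.T@(d/n)).round(1),ang_deg/n); M=M@R.from_rotvec([np.radians(ang_deg/n),0,0]).as_matrix()
E
python3 - <<'E'
from h import *
plan([*K[0],.11],75.2,10)
E
```

```text
[ 13.5 -14.9  39.7] 7.5200000000000005
[13.5 -9.6 41.3] 7.5200000000000005
[13.5 -4.1 42.2] 7.5200000000000005
[13.5  1.5 42.3] 7.5200000000000005
[13.5  7.  41.8] 7.5200000000000005
[13.5 12.4 40.5] 7.5200000000000005
[13.5 17.6 38.5] 7.5200000000000005
[13.5 22.5 35.9] 7.5200000000000005
[13.5 27.  32.6] 7.5200000000000005
[13.5 31.  28.8] 7.5200000000000005
```

Call:
drive_tool(series=[13,-14.9,39.7,7.5,0,0,255,13,-9.6,41.3,7.5,0,0,255,13,-4.1,42.2,7.5,0,0,255,13,1.5,42.3,7.5,0,0,255,13,7,41.8,7.5,0,0,255])

```text
clock: 0.78
tool_pos: [0.3724, 0.3217, 0.1797]
tcp_rot: [-1.319, 1.571, -2.418]
ft_force: [-0.0, 0.4, 0.1]
grip_width: 0.0
```

Call:
drive_tool(series=[13,12.4,40.5,7.5,0,0,255,13,17.6,38.5,7.5,0,0,255,13,22.5,35.9,7.5,0,0,255,13,27,32.6,7.5,0,0,255,13,31,28.8,7.5,0,0,255])

```text
clock: 1.4
tool_pos: [0.5204, 0.1703, 0.1146]
tcp_rot: [-1.243, 1.57, -2.997]
ft_force: [0.7, 0.2, -0.4]
grip_width: -0.0
```

Call:
drive_tool(series=[0,0,0,0,0,0,255,0,0,0,0,0,0,255,0,0,0,0,0,0,255,0,0,0,0,0,0,255,0,0,0,0,0,0,255])

```text
clock: 2.02
tool_pos: [0.5195, 0.172, 0.1156]
tcp_rot: [2.127, 1.57, 0.379]
ft_force: [-0.6, -0.1, -0.5]
grip_width: 0.0003
```

```bash
python3 - <<'E'
from h import *
import station
s=observe();p,M=tool(s);print(s['clock'],p,M.round(3),s['ft_force'],s['grip_width'],station.nose_length,s['joint_pos'])
print('to key0',M.T@(np.array([*K[0],.0])-p)*1000)
cv2.imwrite('pics/w2.png',capture('wrist'));cv2.imwrite('pics/s2.png',capture('scene'))
E
```

```text
2.025 [0.51946576 0.17204685 0.11564985] [[ 0.001  0.984 -0.177]
 [ 0.    -0.177 -0.984]
 [-1.     0.001 -0.   ]] [-0.55795288 -0.05695692 -0.46924289] 0.00026214276436792457 0.014 [ 3.19811035e-01  1.97800216e-01 -2.40021191e-01  1.13238296e+00
  3.48521259e-05  2.06839684e+00]
to key0 [115.64931557  -0.16234791   1.52494948]
```

View pics/w2.png

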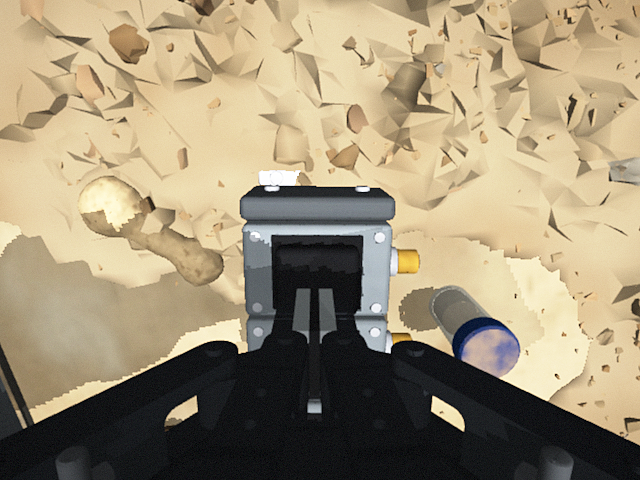

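View pics/s2.png

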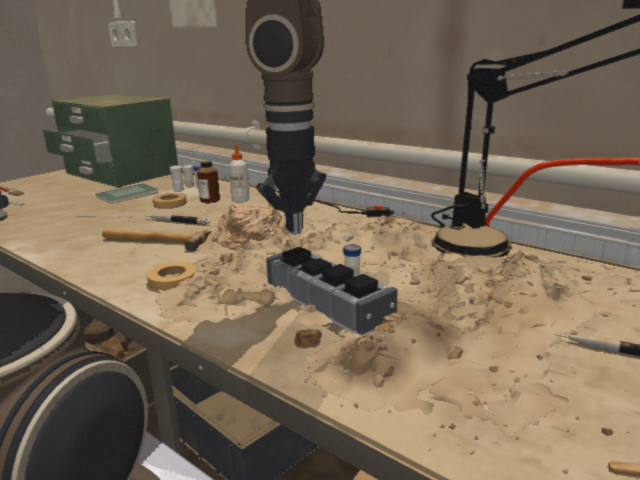

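The closed fingertips are in line with the leftmost cap (wrist image, cap around (318,270), tips around (315,300)). I'll descend to just above it.

Call:
drive_tool(series=[10,0,1.5,0,0,0,255,12,0,0,0,0,0,255,6,0,0,0,0,0,255,0,0,0,0,0,0,255,0,0,0,0,0,0,255])

```text
clock: 2.75
tool_pos: [0.5196, 0.17, 0.0874]
tcp_rot: [2.077, 1.571, 0.327]
ft_force: [-0.2, 0.2, 0.0]
grip_width: 0.0001
```

Call:
drive_tool(series=[1,0,0,0,0,0,255,1,0,0,0,0,0,255,1,0,0,0,0,0,255,0,0,0,0,0,0,255,0,0,0,0,0,0,255])

```text
clock: 3.38
tool_pos: [0.5194, 0.17, 0.0843]
tcp_rot: [2.658, 1.571, 0.908]
ft_force: [0.0, 0.4, 0.4]
grip_width: 0.0002
```

Call:
drive_tool(series=[1,0,0,0,0,0,255,1,0,0,0,0,0,255,0,0,0,0,0,0,255,0,0,0,0,0,0,255,0,0,0,0,0,0,255])

```text
clock: 4.0
tool_pos: [0.5195, 0.17, 0.0824]
tcp_rot: [2.127, 1.571, 0.377]
ft_force: [-0.7, -0.3, 3.4]
grip_width: -0.0002
```

```bash
python3 - <<'E'
from h import *
for i in range(2):
    im=capture('scene');s=observe();print(s['ft_force'],s['tool_pos'])
a=im[200:320,245:395];cv2.imwrite('pics/s3.png',cv2.resize(a,None,fx=5,fy=5,interpolation=cv2.INTER_CUBIC))
E
```

```text
[-0.34095804  0.11140271  2.84126438] [0.51949893 0.17000195 0.0823731 ]
[-0.24616997  0.23460628  1.84823052] [0.51950309 0.17002011 0.08238765]
```

View pics/s3.png

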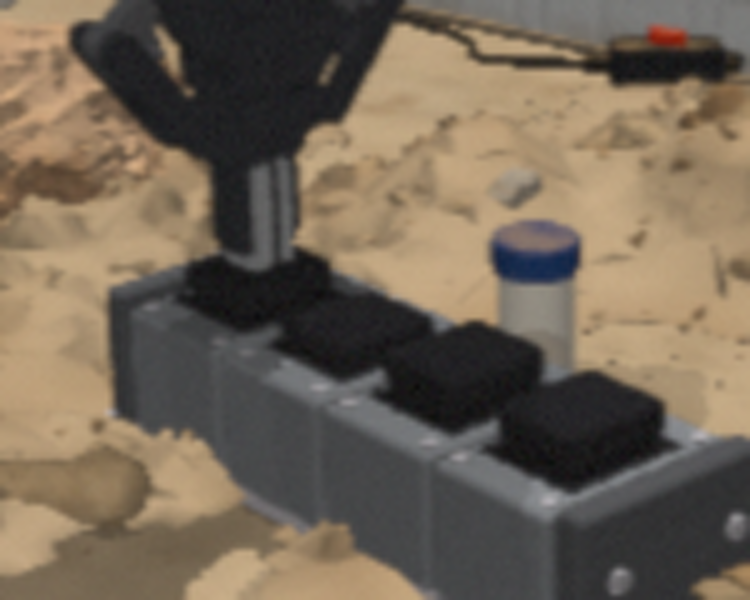

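The contact force of about 2.7 N agrees with the tip at 68.4 mm, so the nose length holds. I'll deepen the tap to about 65.5 mm.

Call:
drive_tool(series=[1.5,0,0,0,0,0,255,1.5,0,0,0,0,0,255,0,0,0,0,0,0,255,0,0,0,0,0,0,255,0,0,0,0,0,0,255])

```text
clock: 4.72
tool_pos: [0.5195, 0.17, 0.0794]
tcp_rot: [2.097, 1.571, 0.347]
ft_force: [-0.2, -1.4, 3.6]
grip_width: -0.0
```

Call:
drive_tool(series=[-8,0,0,0,0,0,255,-10,0,0,0,0,0,255,-7,0,0,0,0,0,255,0,0,0,0,0,0,255,0,0,0,0,0,0,255])

```text
clock: 5.35
tool_pos: [0.5193, 0.1699, 0.1041]
tcp_rot: [-1.019, 1.571, -2.769]
ft_force: [-0.4, -0.3, -1.2]
grip_width: -0.0002
```

```bash
python3 - <<'E'
from h import *
s=observe();p,M=tool(s)
for k in range(1,4):print('to key',k,M.T@(np.array([*K[k],.0])-p)*1000)
im=capture('scene')
a=im[200:320,245:395];cv2.imwrite('pics/s4.png',cv2.resize(a,None,fx=5,fy=5,interpolation=cv2.INTER_CUBIC))
E
```

```text
to key 1 [104.13984054  -0.42983326  51.21252331]
to key 2 [104.14738376  -0.69678283 103.08909491]
to key 3 [104.15491138  -0.84752416 155.04626208]
```

View pics/s4.png

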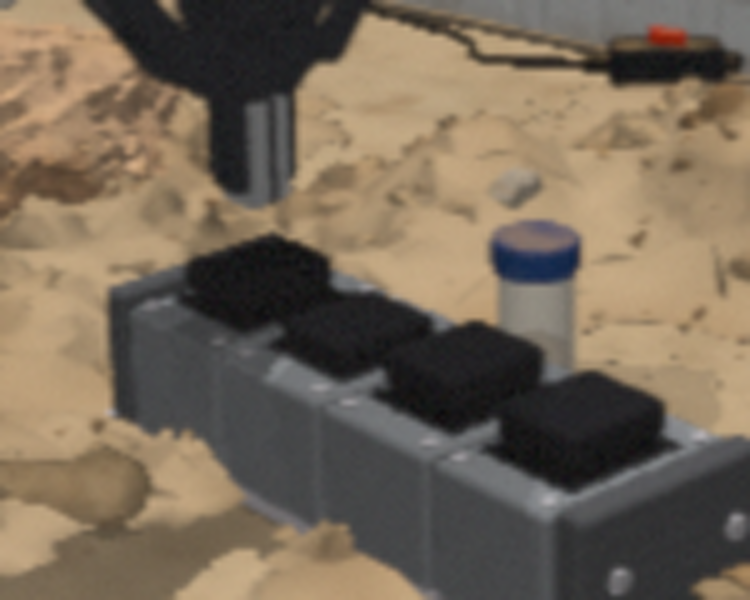

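Key 1 came back up after its tap. Next is key 2, the latched one at 64 mm. I'll tap it gently to about 62.4 mm.

Call:
drive_tool(series=[0,-0.4,26,0,0,0,255,0,0,25,0,0,0,255,10,0,0,0,0,0,255,10,0,0,0,0,0,255,3.5,0,0,0,0,0,255])

```text
clock: 6.02
tool_pos: [0.5094, 0.1203, 0.0795]
tcp_rot: [-1.267, 1.569, -3.016]
ft_force: [0.5, -0.5, 0.3]
grip_width: 0.0004
```

Call:
drive_tool(series=[1,0,0,0,0,0,255,1,0,0,0,0,0,255,0.7,0,0,0,0,0,255,0,0,0,0,0,0,255,0,0,0,0,0,0,255])

```text
clock: 6.65
tool_pos: [0.51, 0.1199, 0.0782]
tcp_rot: [1.833, 1.571, 0.084]
ft_force: [0.0, 0.2, 0.5]
grip_width: -0.0001
```

No force at a tip height of 64.2 mm, so the key is latched. I'll go 1.8 mm deeper.

Call:
drive_tool(series=[0.9,0,0,0,0,0,255,0.9,0,0,0,0,0,255,0,0,0,0,0,0,255,0,0,0,0,0,0,255,0,0,0,0,0,0,255])

```text
clock: 7.28
tool_pos: [0.5101, 0.1199, 0.0765]
tcp_rot: [1.87, 1.57, 0.12]
ft_force: [-1.6, -0.2, 5.6]
grip_width: -0.0001
```

```bash
python3 - <<'E'
from h import *
s=observe();print(s['tool_pos'],s['ft_force'])
E
```

```text
[0.5100832  0.11986549 0.07654603] [-1.56788315 -0.15819971  5.57641349]
```

Call:
drive_tool(series=[-8,0,0,0,0,0,255,-10,0,0,0,0,0,255,-9.5,0,0,0,0,0,255,0,0,0,0,0,0,255,0,0,0,0,0,0,255])

```text
clock: 7.9
tool_pos: [0.5099, 0.1199, 0.1037]
tcp_rot: [-1.581, 1.571, 2.952]
ft_force: [0.3, 0.5, 0.5]
grip_width: 0.0003
```

```bash
python3 - <<'E'
from h import *
s=observe();p,M=tool(s);print(p)
for k in range(4):print('to key',k,M.T@(np.array([*K[k],.0])-p)*1000)
im=capture('scene')
a=im[200:320,245:395];cv2.imwrite('pics/s5.png',cv2.resize(a,None,fx=5,fy=5,interpolation=cv2.INTER_CUBIC))
E
```

```text
[0.50987619 0.11986465 0.10372704]
to key 0 [ 1.03727063e+02  4.85740166e-02 -5.15669234e+01]
to key 1 [103.72704903  -0.12214084   0.29183533]
to key 2 [103.72703884  -0.39125835  52.16839628]
to key 3 [103.727024    -0.54417098 104.12555765]
```

View pics/s5.png

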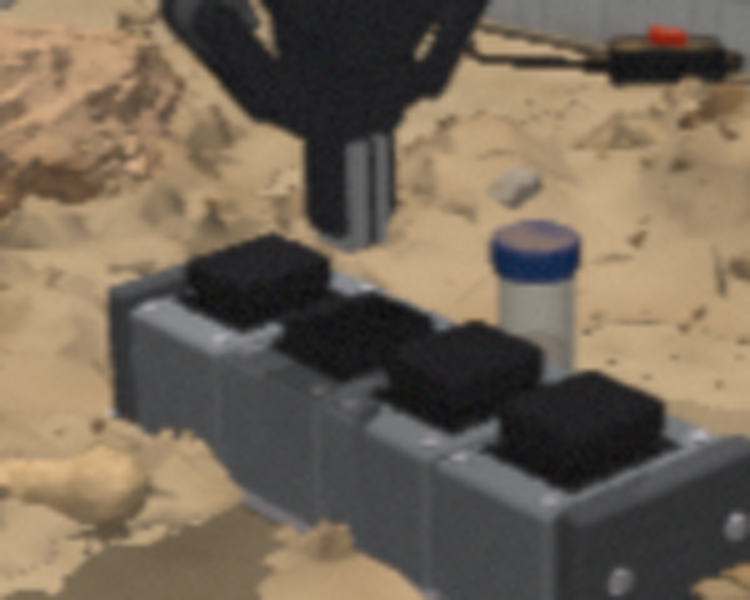

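Key 2 is still latched. Now key 3.

Call:
drive_tool(series=[0,-0.3,26,0,0,0,255,0,0,26,0,0,0,255,9,0,0,0,0,0,255,6,0,0,0,0,0,255,3,0,0,0,0,0,255])

```text
clock: 8.57
tool_pos: [0.5001, 0.0693, 0.0849]
tcp_rot: [-1.398, 1.57, 3.137]
ft_force: [0.5, -0.2, 0.7]
grip_width: 0.0001
```

Call:
drive_tool(series=[2.2,0,0,0,0,0,255,2,0,0,0,0,0,255,2,0,0,0,0,0,255,0,0,0,0,0,0,255,0,0,0,0,0,0,255])

```text
clock: 9.2
tool_pos: [0.5006, 0.0689, 0.0798]
tcp_rot: [2.33, 1.57, 0.58]
ft_force: [-2.0, 2.6, 3.1]
grip_width: 0.0001
```

Call:
drive_tool(series=[-8,0,0,0,0,0,255,-10,0,0,0,0,0,255,-7,0,0,0,0,0,255,0,0,0,0,0,0,255,0,0,0,0,0,0,255])

```text
clock: 9.82
tool_pos: [0.5003, 0.0687, 0.1045]
tcp_rot: [-0.631, 1.571, -2.381]
ft_force: [0.5, 0.3, -0.3]
grip_width: -0.0001
```

```bash
python3 - <<'E'
from h import *
s=observe();p,M=tool(s);print(p)
for k in range(4):print('to key',k,M.T@(np.array([*K[k],.0])-p)*1000)
im=capture('scene')
a=im[200:320,245:395];cv2.imwrite('pics/s6.png',cv2.resize(a,None,fx=5,fy=5,interpolation=cv2.INTER_CUBIC))
E
```

```text
[0.50028264 0.06868248 0.10445767]
to key 0 [ 104.43813628    0.37928015 -103.65910491]
to key 1 [104.44790592   0.21270183 -51.80033366]
to key 2 [ 1.04457692e+02 -5.22777106e-02  7.62476680e-02]
to key 3 [104.46747811  -0.20104596  52.03342015]
```

View pics/s6.png

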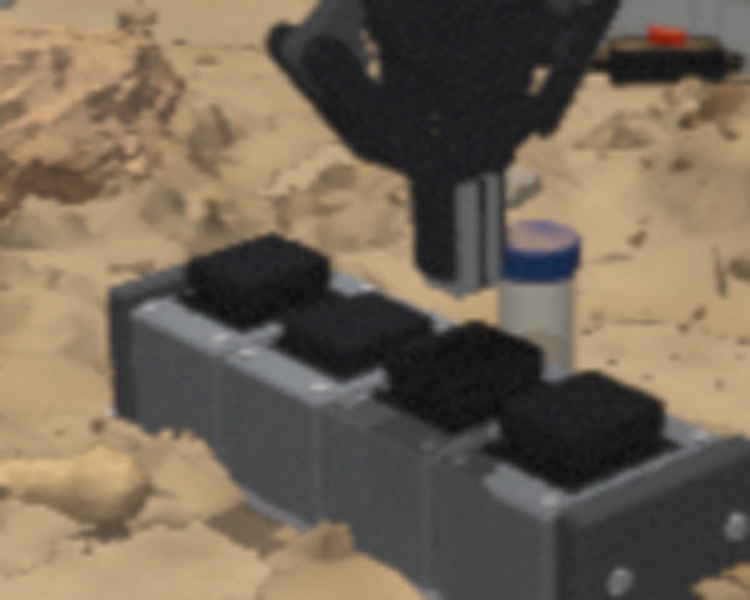

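Key 3 was tapped and is still up. Now key 4.

Call:
drive_tool(series=[0,-0.2,26,0,0,0,255,0,0,26,0,0,0,255,9,0,0,0,0,0,255,6,0,0,0,0,0,255,3,0,0,0,0,0,255])

```text
clock: 10.5
tool_pos: [0.4906, 0.0182, 0.0857]
tcp_rot: [-1.478, 1.57, 3.056]
ft_force: [0.3, -1.1, 0.2]
grip_width: 0.0001
```

Call:
drive_tool(series=[0,0,0,0,0,0,255,2.5,0,0,0,0,0,255,2,0,0,0,0,0,255,2.5,0,0,0,0,0,255,0,0,0,0,0,0,255])

```text
clock: 11.12
tool_pos: [0.4913, 0.0179, 0.0798]
tcp_rot: [2.484, 1.57, 0.734]
ft_force: [0.5, 1.5, 3.2]
grip_width: -0.0
```

Call:
drive_tool(series=[0,0,0,0,0,0,255,-8,0,0,0,0,0,255,-10,0,0,0,0,0,255,-7,0,0,0,0,0,255,0,0,0,0,0,0,255])

```text
clock: 11.75
tool_pos: [0.4914, 0.0175, 0.1054]
tcp_rot: [1.608, 1.57, -0.142]
ft_force: [0.6, 0.1, -0.3]
grip_width: -0.0003
```

```bash
python3 - <<'E'
from h import *
s=observe();p,M=tool(s);print(p)
for k in range(4):print('to key',k,M.T@(np.array([*K[k],.0])-p)*1000)
im=capture('scene')
a=im[200:320,245:395];cv2.imwrite('pics/s7.png',cv2.resize(a,None,fx=5,fy=5,interpolation=cv2.INTER_CUBIC))
E
```

```text
[0.49136208 0.01753265 0.10537313]
to key 0 [ 1.05380452e+02 -1.06487851e-01 -1.55555299e+02]
to key 1 [ 105.37778397   -0.27165675 -103.69652231]
to key 2 [105.37498856  -0.5352263  -51.81993295]
to key 3 [105.37233856  -0.68258247   0.13724441]
```

View pics/s7.png

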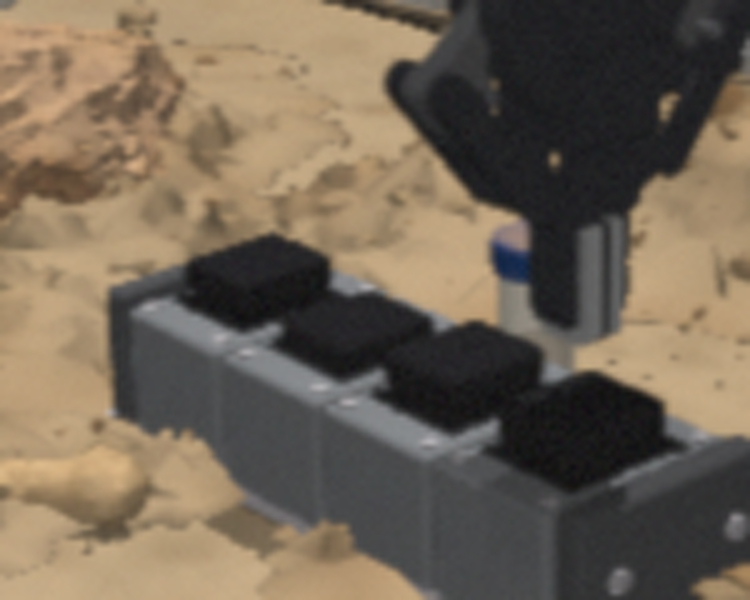

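All four have been tapped, and key 2 is still the latched one. I'll return to it and press it fully.

Call:
drive_tool(series=[0,-0.2,-35,0,0,0,255,0,0,-35,0,0,0,255,0,0,-33.7,0,0,0,255,0,0,0,0,0,0,255,0,0,0,0,0,0,255])

```text
clock: 12.42
tool_pos: [0.5088, 0.1194, 0.1042]
tcp_rot: [-0.862, 1.57, -2.611]
ft_force: [-1.0, -0.1, -0.3]
grip_width: -0.0001
```

Call:
drive_tool(series=[10,0,0,0,0,0,255,10,0,0,0,0,0,255,7,0,0,0,0,0,255,3,0,0,0,0,0,255,0,0,0,0,0,0,255])

```text
clock: 13.05
tool_pos: [0.5086, 0.1191, 0.0746]
tcp_rot: [-0.488, 1.569, -2.238]
ft_force: [-3.1, -2.8, 5.3]
grip_width: -0.0004
```

Call:
drive_tool(series=[1.5,0,0,0,0,0,255,1.5,0,0,0,0,0,255,0,0,0,0,0,0,255,0,0,0,0,0,0,255,0,0,0,0,0,0,255])

```text
clock: 13.68
tool_pos: [0.5087, 0.1191, 0.072]
tcp_rot: [-0.241, 1.57, -1.991]
ft_force: [-3.7, -2.9, 7.2]
grip_width: 0.0001
```

Tip at 58.0 mm with 7.2 N, which is practically the stop. One touch further, then release.

Call:
drive_tool(series=[0.6,0,0,0,0,0,255,0,0,0,0,0,0,255,0,0,0,0,0,0,255,0,0,0,0,0,0,255,0,0,0,0,0,0,255])

```text
clock: 14.3
tool_pos: [0.5087, 0.1191, 0.0715]
tcp_rot: [-0.183, 1.57, -1.933]
ft_force: [-3.8, -3.1, 7.9]
grip_width: -0.0001
```

Call:
drive_tool(series=[-10,0,0,0,0,0,255,-15,0,0,0,0,0,255,-25,0,0,0,0,0,255,-35,0,0,0,0,0,255,-30,0,0,0,0,0,255])

```text
clock: 14.92
tool_pos: [0.5095, 0.12, 0.1881]
tcp_rot: [2.315, 1.569, 0.566]
ft_force: [0.1, 1.3, -0.5]
grip_width: -0.0
```

Call:
drive_tool(series=[0,0,0,0,0,0,255,0,0,0,0,0,0,255,0,0,0,0,0,0,255,0,0,0,0,0,0,255,0,0,0,0,0,0,255])

```text
clock: 15.55
tool_pos: [0.5089, 0.1197, 0.1855]
tcp_rot: [-1.213, 1.57, -2.963]
ft_force: [-0.1, 0.2, 0.5]
grip_width: -0.0005
```

```bash
python3 - <<'E'
from h import *
im=capture('scene');cv2.imwrite('pics/s8f.png',im)
a=im[200:320,245:395];cv2.imwrite('pics/s8.png',cv2.resize(a,None,fx=5,fy=5,interpolation=cv2.INTER_CUBIC))
s=observe();print(s['clock'],s['ft_force'])
E
```

```text
15.6 [-0.14114887 -0.16330111  0.42770433]
```

View pics/s8.png

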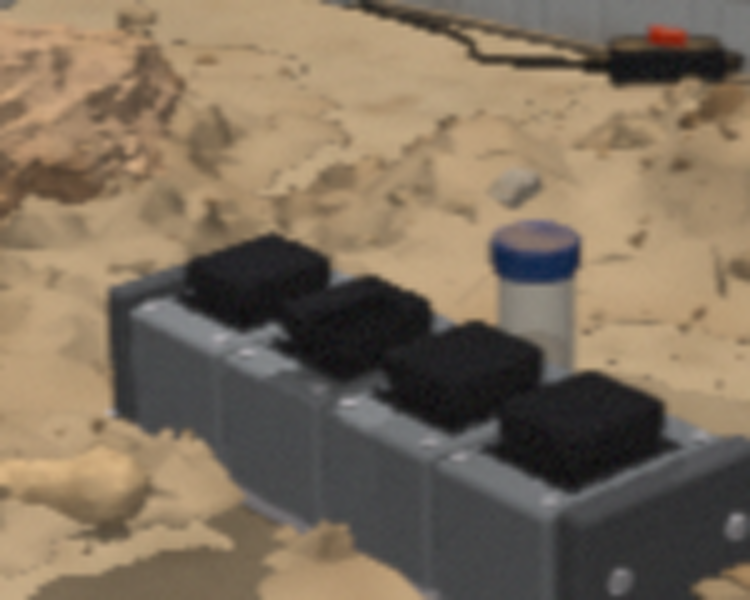

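View pics/s8f.png

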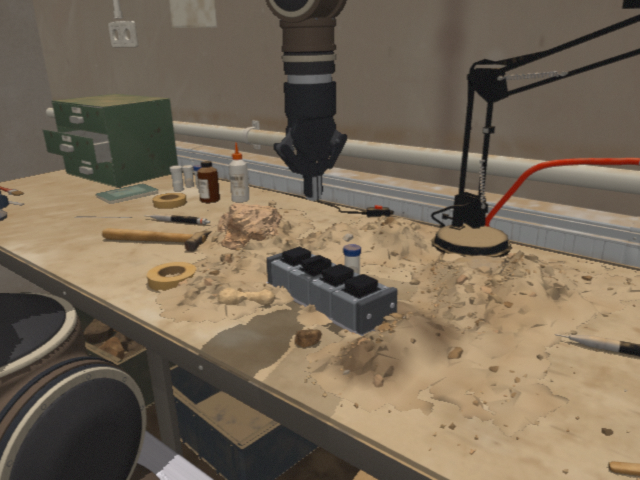

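Key 2 has popped up: its rear corner moved from row 293 to 277 in the crop, the 16 px or so expected for 6 mm. All four keys are up, the bone, clod, vial and tape roll are where they were, and the arm is clear.

```bash
python3 -c "
from station import *
print(sign_off())"
```

```text
the job is handed in; nothing more can be done
None
```

All four keys are up, and the job was handed in at about 15.6 s of the 48 s allowed.

- **Taps:** I tapped the keys left to right with the closed fingertips. Keys 1, 3 and 4 went down to about 65.5 mm with 3–4 N. Key 2 gave no contact force at 64.2 mm, which agreed with the pictures that it was the latched one, so I tapped it only to about 62.5 mm. The pictures after each tap showed no key changed over.
- **Release:** I then pressed key 2 to 57.5 mm, its stop, with 7.9 N, and let go.
- **Last checks:** The final picture shows key 2 popped up by about 6 mm and all four keys up. The bone, clod, vial and tape roll are where they were, and the fingertips are about 100 mm above the keys with about 0 N on the tool.
- **Unexpected:** The press on key 2 also gave a sideways force of 3–4 N, which did no harm. None of the checks failed.

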